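Load the filter carriage into the light cell

ROBOT

A 6-joint arm with a two-finger parallel gripper is mounted at the origin on the work surface. World frame = base frame: x ahead of the robot, y to its left, z up, the work surface at z = 0. Lengths are in m, angles in rad, forces in N, time in s.
With the tool pointing down it reaches from about 0.25 to 0.8 m from the base axis. Payload 8.5 kg.
Tool frame: the origin (TCP) lies at the very end of the fingers, on their centre line; the grasp point (between the pads) lies 19 mm behind it; z points along the fingers, y is the line along which they close (so a half turn about z gives the same grasp; the last joint's range is limited). The gripper opens to 85 mm and grips with 20 to 120 N. Pads are 22 mm wide; open, the fingers measure 114 mm over their backs; the gripper's body (76 mm by 85 mm) begins 54 mm behind the grasp point. The pads swing forward as they close: fully open they stand 13 mm farther back than shut.
Start: joints at [1.112, 0.238, -0.013, 1.319, 0, 1.571], TCP at [0.232, 0.471, 0.231] pointing down, gripper open.
Joint ranges: [-2.66, 2.66], [-1.03, 1.9], [-1.14, 1.46], [-1.82, 2.27], [-1.45, 1.34], [-3.14, 3.14]. Speed limits (rad/s): [2.22, 2.22, 2.79, 3.14, 3.14, 3.14].

INTERFACE

Orientations are given as a unit quaternion [w, x, y, z].
In Python, from rig import bot gives the robot as it stands.
- The arm moves only by the tool drive_tool, never from a script. Its argument "steps" is a list of rows, each an object with "xyz": the shift along the tool's x, y, z in mm, a list of three; "turn": the turn about the tool's z in rad; "gripper": the closure in counts, from 0 (fully open) to 255 (shut). In form: [{"xyz": [x, y, z], "turn": turn, "gripper": gripper}, ...]. A call has 1 to 12 rows; each row shifts and turns the commanded pose from where the row before left it, along the tool's axes as they then stand; what a row does not reach is not made up. A row lasts 1/12 s, in which the tool goes at most 41.7 mm and 7.16 degrees, less where a joint would pass 70% of its speed; a pose out of reach is approached as far as the arm can. A call with a gripper value outside its range is refused whole. The fingers move at their own pace and stop on an object; "squeeze" is the grip in N (left out, the last holds). Time passes only in rows, so rows that do not move let the fingers close. It gives the time, the measured TCP pose, the force, the opening and the grip force at its end, in the units of the state.
- bot.observe(): the state, without advancing time (a new reading comes with each control period).
- bot.camera(name): name is "scene" or "side" or "wrist"; returns a dict with "img" (384x512x3 uint8, red, green, blue), "fx", "fy", "cx", "cy" (pixels), "view" (4x4, takes a point from world to camera coordinates); the wrist camera has in their place "mount" (4x4, takes a point from camera to tool coordinates, whose origin is the TCP and whose axes are the flange's). Camera axes: x right, y up, looking along -z (the intrinsics and any distortion apply to the point x, -y, -z); pixel columns grow to the right and rows downward; lengths in m; the calibration is good to about 2 mm. A picture is of the moment at which its call begins: read the wrist's pose just before it. There is no depth.
- bot.close_job(): hands the job in; it is judged then, once.
The state is a dict: "time_s": time; "joints": joint angles; "joint_velocities": joint speeds; "tau": joint torques, N m; "tcp_pos": TCP position; "orientation": TCP orientation; "force": force on the tool from outside, world axes, zero at the start; "wrist_torque": the same for the moment, N m; "width": opening from 0.0 (shut) to 1.0 (fully open); "finger_force": force on a finger pad.
Only numpy, scipy, OpenCV 4.12 (cv2) and the standard library are available. Lean on these libraries where they do the work, as an engineer would, in place of code of your own. Each camera call takes 0.05 s, during which the arm holds its last target. There are 200 camera calls.

TASK

Load the filter carriage into the blue light cell: with one fingertip press the green flap's tail fully down and keep it down, and meanwhile with the other finger push the carriage by its orange plate along the lane, under the raised flap, until it is fully home against the back of the cell. Then let the flap's tail come up, so that the flap closes behind the carriage, and move the fingers clear. Only press and push, never pinch or lift the carriage, and leave the other things on the table alone.

Things in the scene. Friction and masses are not known exactly. Their poses are not given: they have to be found in the camera images.
- cell: Fixed light cell on a 365 x 112 x 4 mm base plate: a black-railed lane (floor 4 mm above the table) into a blue cell with clear top, 62 mm high meter behind. Origin: on the table, on the lane's centre line under the flap's axle; +x along the lane into the cell, +y left, z up. Rails 43 mm apart, up to 12 mm above the table, x -46 to 66 mm. Back stop for the block's front face at x = 105 mm.
- flap (a joint): Hinge of the green spring-closed flap, rad: 0 closed, 0.44 fully open (stop). A rigid rocker, axle along cell y at x = 0, 12 mm above the table: pressing its tail (long bar left of the lane) down lifts its shutter plate off the lane. Holding it open takes about 3 N at 110 mm from the axle, 9 N at 35 mm. Pushing the carriage against the shut flap cannot open it.
- tail_end (a point): Middle of the tail's upper face at its free end, towards the robot. In the cell's frame y = 58 mm; flap closed: x = -138 mm, 84 mm above the table; pressed fully down: x = -155 mm, 18 mm above the table.
- tail_root (a point): Middle of the tail's upper face at its end near the axle; pressed down: x = -20, y = 58 mm in the cell's frame. Fully pressed, the tail's face is level and flat from tail_end to tail_root, 18 mm above the table, 24 mm wide (cell y 46 to 70 mm): a fingertip can slide along it while holding it down.
- shutter_edge (a point): Middle of the lower edge of the flap's shutter plate (4 mm thick, 34 mm high) across the lane, 60 mm in front of the axle: 12 mm above the table when closed, about 37 mm when fully open.
- mouth (a point): Centre of the floor of the cell's mouth (cell frame x 66, y 0, z 4 mm); the mouth is 43 mm wide and open up to 42 mm above the table.
- carriage: Loose filter carriage, 0.15 to 0.3 kg, 125 mm long, in the lane: in front a white block 35 x 40 x 20 mm high with a red disc on top, then a flat neck 5 mm thick, at the rear an upright orange plate 40 wide, 42 high, 5 mm thick. Origin: underside centre of the block, +x to the cell. Starts at cell x 5 to 30 mm, before the flap; home at x = 87.5 mm, block behind the flap, plate still outside.
- push_face (a point): Centre of the rear face (towards the robot) of the carriage's orange plate, 107.5 mm behind the carriage's origin and 21 mm above the lane floor; push here along the cell's +x. With the carriage home it is at cell x = -20 mm. The neck fits under the closed flap.
- weight_a: Loose brass weight, 34 mm across, 46 mm high, origin under its centre. Leave alone.
- weight_b: Loose brass weight, 34 mm across, 46 mm high, origin under its centre. Leave alone.
- roll: Loose white paper roll standing up, 104 mm across, 100 mm high, origin under its centre. Leave alone.
- beaker: Loose glass beaker, 76 mm across, 95 mm high, origin under its centre. Leave alone.
- marker: Loose red marker lying down, 125 x 18 x 16 mm, long axis x, origin under its centre. Leave alone.
- filter: Loose amber glass filter, 48 mm across, 18 mm high, origin under its centre. Leave alone.
Not all that is in view belongs to the job. Of the things like the carriage, leave any that is purple or turquoise; of the rest the smaller one is meant.

How it is judged:
On the way, in this order (a step that is already met when the one before it is completed fails the run):
1. a finger holds the flap open while the carriage is still outside (value of joint flap above 0.36 rad and contact force between the fingers and flap above 0.5 N and x of carriage in the frame of cell below 0.043 m), for 0.1 s.
2. the carriage's block is under the flap, which a finger holds open, and is being pushed (value of joint flap above 0.36 rad and contact force between the fingers and flap above 0.5 N and x of carriage in the frame of cell between 0.047 and 0.082 m and contact force between the fingers and carriage above 0.05 N).
3. the carriage is home while a finger still holds the flap open (value of joint flap above 0.36 rad and contact force between the fingers and flap above 0.5 N and x of carriage in the frame of cell above 0.0835 m), for 0.05 s.
At the end, for the whole second after the job is handed in: The carriage rests flat in the cell within 4 mm of its back stop, the flap is shut behind it (joint under 0.05 rad), and every other loose thing is within 30 mm of where it stood (x of carriage in the frame of cell above 0.0835 m and value of joint flap below 0.05 rad and linear speed of carriage below 0.01 m/s and z of carriage in the frame of cell below 0.007 m and angle between carriage's own z axis and vertical below 0.06 rad and distance of each of weight_a, weight_b, roll, beaker, marker, filter from where it was at the start of the episode below 0.03 m); the robot touches nothing.
It fails at once if the carriage is lifted or carried (more than 10 mm off the lane) or tipped (z of carriage in the frame of cell above 0.014 m or angle between carriage's own z axis and vertical above 0.25 rad).
It fails at once if another thing on the table is pushed away or knocked over (distance of any of weight_a, weight_b, roll, beaker, marker, filter from where it was at the start of the episode above 0.03 m or angle between any of weight_a, weight_b, roll, beaker, marker, filter's own z axis and vertical above 0.6 rad).
It also fails if it takes over 48 s, if anything falls off the work surface, if the arm or the gripper's body presses on something with over 40 N, if the wrist force passes 120 N, or if a joint passes its speed limit or range.

## Working session

There is one attempt and no reset: what is moved stays moved. The work goes in short steps, Python scripts to look and compute and a tool call to move; the robot and the scene stay as the last step left them, time stands still between calls to the robot, and variables do not carry over. Pictures are saved under pics/ and viewed, at most 10 in all, crops included, and the job is handed in when it is done.

Besides the shell and the picture viewer there is one more tool, called by a JSON object that holds its "op" and its "data". drive_tool: Moves the arm, as the interface text tells. Its arguments: {"type":"object","properties":{"steps":{"type":"array","items":{"type":"object","properties":{"xyz":{"type":"array","items":{"type":"number"}},"turn":{"type":"number"},"gripper":{"type":"number"}}}},"squeeze":{"type":"number"}},"required":["steps"]}

```bash
mkdir -p pics; ls
python3 - <<'E'
from rig import bot
import cv2,numpy as np,pickle
s=bot.observe();print(s)
d={}
for n in("scene","side","wrist"):
    c=bot.camera(n);d[n]=c;cv2.imwrite(f"pics/{n}0.png",cv2.cvtColor(c["img"],cv2.COLOR_RGB2BGR))
    print(n,{k:(np.round(v,3).tolist()) for k,v in c.items() if k!="img"})
pickle.dump((s,d),open("d0.pkl","wb"))
a=[cv2.imread(f"pics/{n}0.png") for n in("scene","side")]
E
```

```text
pics
{'time_s': 0.0, 'joints': array([ 1.11198111e+00,  2.38810309e-01, -1.42807108e-02,  1.31917310e+00,
       -2.35729801e-05,  1.57081547e+00]), 'joint_velocities': array([ 0.00146939, -0.0004463 ,  0.00128924,  0.00012604,  0.00104248,
       -0.00100473]), 'tau': array([-2.87492207e-03, -5.38779008e+01,  3.46439266e+01,  1.81703980e-02,
       -4.34780975e-05,  3.72931731e-05]), 'tcp_pos': array([0.23233718, 0.47032657, 0.23065182]), 'orientation': array([-1.55403795e-04,  2.27409943e-01,  9.73798839e-01, -7.17350160e-04]), 'force': array([-0.42946346,  0.86230901, -1.33508966]), 'wrist_torque': array([ 0.05470141, -0.01859715,  0.04334139]), 'finger_force': 0.0, 'width': 1.0016834107830088}
scene {'fx': 353.344, 'fy': 353.344, 'cx': 259.558, 'cy': 192.557, 'view': [[-0.309, 0.951, -0.003, 0.166], [-0.695, -0.224, 0.683, 0.364], [0.649, 0.213, 0.73, -1.501], [0.0, 0.0, 0.0, 1.0]]}
side {'fx': 431.379, 'fy': 431.379, 'cx': 259.233, 'cy': 195.834, 'view': [[0.999, -0.04, 0.004, -0.609], [0.018, 0.527, 0.85, -0.069], [-0.036, -0.849, 0.527, -1.156], [0.0, 0.0, 0.0, 1.0]]}
wrist {'fx': 312.427, 'fy': 312.427, 'cx': 252.781, 'cy': 192.251, 'mount': [[-0.001, 0.945, 0.328, 0.084], [1.0, 0.001, 0.001, -0.001], [0.0, 0.328, -0.945, -0.143], [0.0, 0.0, 0.0, 1.0]]}
```

View pics/scene0.png

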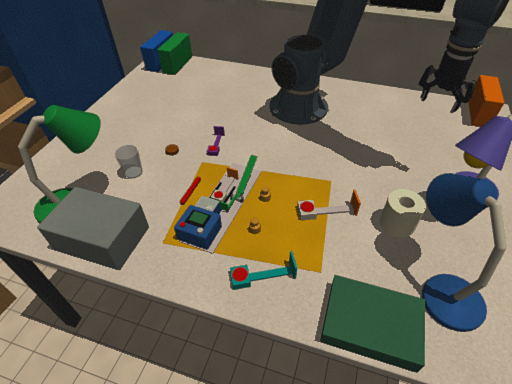

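View pics/side0.png

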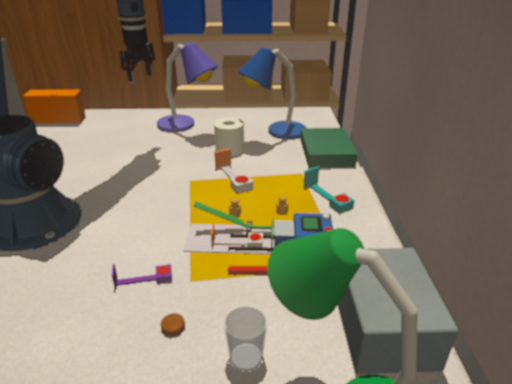

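The scene picture shows the cell with the meter at about (198,225), the green tail from (228,205) to (253,158), and the in-lane carriage's disc at about (219,195). The big look-alike is at (307,207) and the weights are at (265,194) and (255,226). In the side picture the lane runs left to right from (190,237) to (330,230).

Run:
```python
import cv2,numpy as np
a=cv2.imread("pics/scene0.png")[140:260,160:290];b=cv2.imread("pics/side0.png")[185:285,175:350]
A=cv2.resize(a,None,fx=5,fy=5,interpolation=cv2.INTER_CUBIC);cv2.imwrite("pics/c1.png",A)
B=cv2.resize(b,None,fx=4.5,fy=4.5,interpolation=cv2.INTER_CUBIC);cv2.imwrite("pics/c2.png",B)
```

```text
(no output)
```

View pics/c1.png

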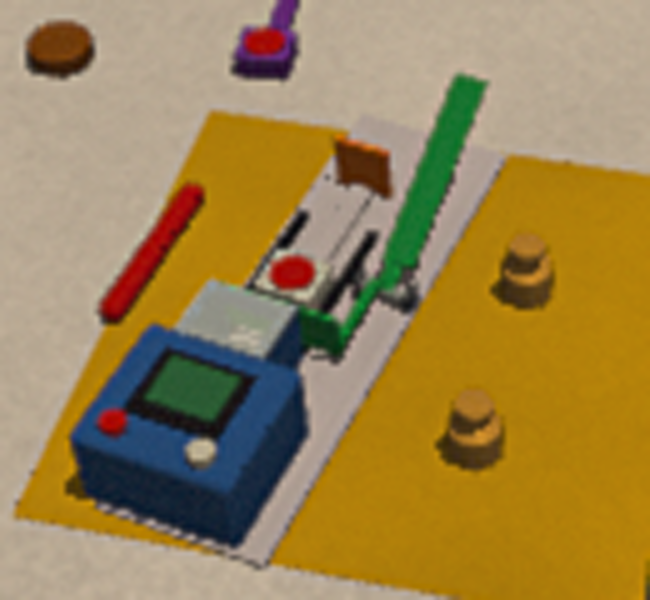

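View pics/c2.png

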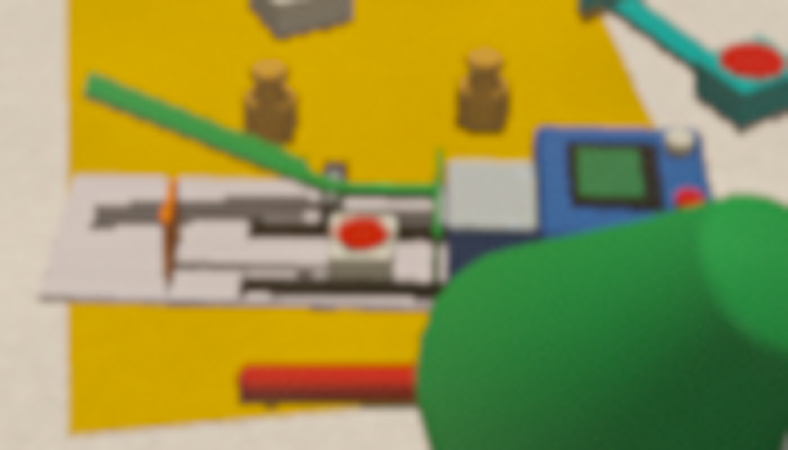

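The crops show the base plate's corners in the scene picture at about (261,171), (232,163) and (212,253), and the tail end at about (254,155). In the side picture the plate's near corners are at (191,224) and (184,251), and the tail end is at about (195,202).

```bash
cat > h.py <<'E'
import numpy as np,cv2
def ray(c,u,v,V=None):
    M=np.linalg.inv(c["view"]) if V is None else V
    d=M[:3,:3]@np.array([(u-c["cx"])/c["fx"],-(v-c["cy"])/c["fy"],-1]);return M[:3,3],d
def plane(c,u,v,z,V=None):
    o,d=ray(c,u,v,V);return o+d*(z-o[2])/d[2]
def tri(rs):
    A=0;b=0
    for o,d in rs:
        d=d/np.linalg.norm(d);P=np.eye(3)-np.outer(d,d);A=A+P;b=b+P@o
    return np.linalg.solve(A,b)
E
python3 - <<'E'
import pickle,numpy as np,cv2
from h import *
np.set_printoptions(precision=4,suppress=True)
s,d=pickle.load(open("d0.pkl","rb"));S=d["scene"];D=d["side"]
print(*[ (k,S[k]) for k in S if k not in("img","view")])
L,R,F=[plane(S,*p,.004) for p in((261,171),(232,163.4),(212.4,253.4))]
print("scene L R F",L,R,F,np.linalg.norm(L-R),np.linalg.norm(L-F))
print("ang",np.arctan2(*(F-L)[1::-1]),np.arctan2(*(L-R)[1::-1])-np.pi/2)
print("side L R",plane(D,191,224.1,.004),plane(D,184.3,251.2,.004))
print("tail",plane(S,254.4,155.6,.084),plane(D,195.4,202.1,.084),tri([ray(S,254.4,155.6),ray(D,195.4,202.1)]))
for n,c in(("scene",S),("side",D)):
    h=cv2.cvtColor(c["img"],cv2.COLOR_RGB2HSV)
    m=cv2.inRange(h,(0,170,120),(6,255,255))|cv2.inRange(h,(174,170,120),(180,255,255))
    k,_,st,ce=cv2.connectedComponentsWithStats(m)
    for i in range(1,k):
        if st[i,4]>15:print(n,st[i],ce[i],plane(c,*ce[i],.024))
E
```

```text
('fx', 353.34398004618333) ('fy', 353.34398004618333) ('cx', 259.5580579986563) ('cy', 192.55720367630852)
scene L R F [ 0.4296 -0.0295  0.004 ] [ 0.4239 -0.1394  0.004 ] [ 0.7926 -0.0565  0.004 ] 0.11001799978834348 0.36396870918244995
ang -0.07422830058339724 -0.05241430624281973
side L R [ 0.4275 -0.0317  0.004 ] [ 0.422  -0.1443  0.004 ]
tail [ 0.4469 -0.0467  0.084 ] [ 0.4466 -0.0493  0.084 ] [ 0.4461 -0.0471  0.0829]
scene [209 146   8   5  31] [212.6129 147.9677] [ 0.3881 -0.227   0.024 ]
scene [180 177  20  26 115] [189.6    189.9565] [ 0.6044 -0.2146  0.024 ]
scene [214 191   9   7  44] [218.1364 194.2727] [ 0.5938 -0.1198  0.024 ]
scene [301 202  13  10 102] [306.9804 206.3039] [0.5567 0.1602 0.024 ]
scene [180 222   5   4  18] [182.  223.5] [ 0.7356 -0.1761  0.024 ]
scene [233 268  15  13 159] [239.6226 273.8616] [0.8407 0.0438 0.024 ]
side [236 177  12   5  47] [241.383  178.8936] [0.5621 0.1709 0.024 ]
side [336 195  12   7  56] [341.7143 198.0179] [0.8445 0.0522 0.024 ]
side [251 234   9   6  44] [254.8636 236.4773] [ 0.594  -0.1178  0.024 ]
side [157 266  13   8  73] [162.7397 269.6849] [ 0.3855 -0.2322  0.024 ]
side [229 267  37   5 184] [247.0978 269.0109] [ 0.573  -0.2366  0.024 ]
```

{"op": "drive_tool", "data": {"steps": [{"turn": -0.0985}, {"turn": -0.0985}, {"turn": -0.0985}, {"turn": -0.0985}, {"xyz": [-13.5, -26.5, 0]}, {"xyz": [-13.5, -26.5, 0]}, {"xyz": [-13.5, -26.5, 0]}, {"xyz": [-13.5, -26.5, 0]}, {"xyz": [-13.5, -26.5, 0]}, {"xyz": [-13.5, -26.5, 0]}, {"xyz": [-13.5, -26.5, 0]}, {"xyz": [-13.5, -26.5, 0]}]}}

```text
invalid input at $.steps[0]: expected keys xyz, turn, gripper
```

{"op": "drive_tool", "data": {"steps": [{"xyz": [-13.5, -26.5, 0], "gripper": 125}, {"xyz": [-13.5, -26.5, 0], "gripper": 125}, {"xyz": [-13.5, -26.5, 0], "gripper": 125}, {"xyz": [-13.5, -26.5, 0], "gripper": 125}, {"xyz": [-13.5, -26.5, 0], "gripper": 125}, {"xyz": [-13.5, -26.5, 0], "gripper": 125}, {"xyz": [-13.5, -26.5, 0], "gripper": 125}, {"xyz": [-13.5, -26.5, 0], "gripper": 125}, {"xyz": [-13.5, -26.5, 0], "gripper": 125}, {"xyz": [-13.5, -26.5, 0], "gripper": 125}, {"xyz": [-13.5, -26.5, 0], "gripper": 125}, {"xyz": [-13.5, -26.5, 0], "gripper": 125}]}}

```text
invalid input at $.steps[0]: expected keys xyz, turn, gripper
```

Run:
```python
from rig import bot
import cv2,numpy as np,pickle
s=bot.observe();print(s)
c=bot.camera("wrist");pickle.dump((s,c),open("d1.pkl","wb"))
cv2.imwrite("pics/w1.png",cv2.cvtColor(c["img"],cv2.COLOR_RGB2BGR))
```

```text
{'time_s': 0.15, 'joints': array([ 1.11205252e+00,  2.38647750e-01, -1.40692851e-02,  1.31920963e+00,
       -1.54479910e-05,  1.57077176e+00]), 'joint_velocities': array([ 8.70412434e-04, -2.73145419e-03,  2.73006761e-04, -5.57837156e-04,
       -1.35488893e-03,  2.84279827e-05]), 'tau': array([ 8.08537861e-04, -5.39077520e+01,  3.46598554e+01,  1.44988502e-02,
        6.70709824e-05,  3.28097975e-07]), 'tcp_pos': array([0.23234034, 0.47042322, 0.23081943]), 'orientation': array([-1.20984777e-04,  2.27353918e-01,  9.73812034e-01, -5.52119526e-04]), 'force': array([-0.86709541, -0.12388123,  0.24671181]), 'wrist_torque': array([-0.01327972, -0.02777819,  0.00759657]), 'finger_force': 0.0, 'width': 0.9998312141356966}
```

View pics/w1.png

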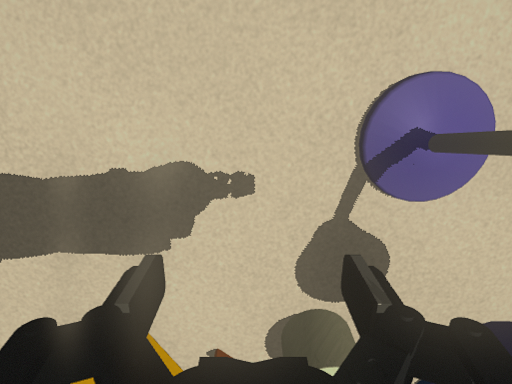

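The move was refused because every row needs all three keys. The wrist picture shows the lamp base at (428,135), the roll at (310,335) near the path but below it, and the fingertips at (155,260) and (350,260).

{"op": "drive_tool", "data": {"steps": [{"xyz": [0, 0, 0], "turn": -0.0985, "gripper": 0}, {"xyz": [0, 0, 0], "turn": -0.0985, "gripper": 0}, {"xyz": [0, 0, 0], "turn": -0.0985, "gripper": 0}, {"xyz": [0, 0, 0], "turn": -0.0985, "gripper": 0}, {"xyz": [-13.5, -26.5, 0], "turn": 0, "gripper": 0}, {"xyz": [-13.5, -26.5, 0], "turn": 0, "gripper": 0}, {"xyz": [-13.5, -26.5, 0], "turn": 0, "gripper": 0}, {"xyz": [-13.5, -26.5, 0], "turn": 0, "gripper": 0}, {"xyz": [-13.5, -26.5, 0], "turn": 0, "gripper": 0}, {"xyz": [-13.5, -26.5, 0], "turn": 0, "gripper": 0}, {"xyz": [-13.5, -26.5, 0], "turn": 0, "gripper": 0}, {"xyz": [-13.5, -26.5, 0], "turn": 0, "gripper": 0}]}}

```text
time_s: 1.2
tcp_pos: [0.3267, 0.2508, 0.2313]
orientation: [0.0, 0.032, 0.999, -0.0]
force: [0.1, -0.7, 0.2]
width: 0.998
finger_force: 0.0
```

{"op": "drive_tool", "data": {"steps": [{"xyz": [-13.5, -26.5, 0], "turn": 0, "gripper": 125}, {"xyz": [-13.5, -26.5, 0], "turn": 0, "gripper": 125}, {"xyz": [-13.5, -26.5, 0], "turn": 0, "gripper": 125}, {"xyz": [-13.5, -26.5, 0], "turn": 0, "gripper": 125}, {"xyz": [-13.5, -26.5, 0], "turn": 0, "gripper": 125}, {"xyz": [-13.5, -26.5, 0], "turn": 0, "gripper": 125}, {"xyz": [-13.5, -26.5, 0], "turn": 0, "gripper": 125}, {"xyz": [-13.5, -26.5, 0], "turn": 0, "gripper": 125}, {"xyz": [-13.5, -26.5, 0], "turn": 0, "gripper": 125}, {"xyz": [-13.5, -26.5, 0], "turn": 0, "gripper": 125}, {"xyz": [-13.5, -26.5, 0], "turn": 0, "gripper": 125}, {"xyz": [-13.5, -26.5, 0], "turn": 0, "gripper": 125}]}}

```text
time_s: 2.2
tcp_pos: [0.4679, -0.0773, 0.2313]
orientation: [-0.0, 0.033, 0.999, -0.0]
force: [0.7, 0.6, -0.3]
width: 0.514
finger_force: 0.0
```

Run:
```python
from rig import bot
import cv2,numpy as np,pickle
s=bot.observe();print(s["time_s"],s["joints"],s["tcp_pos"],s["orientation"],s["width"])
c=bot.camera("wrist");pickle.dump((s,c),open("d1.pkl","wb"))
cv2.imwrite("pics/w2.png",cv2.cvtColor(c["img"],cv2.COLOR_RGB2BGR))
```

```text
2.2 [-1.63624060e-01  1.51237295e-01 -1.25250874e-01  1.29434028e+00
 -3.40200677e-05 -9.85972452e-02] [ 0.46786568 -0.07725525  0.23126256] [-1.81469926e-05  3.25076791e-02  9.99471485e-01 -1.47642980e-05] 0.513892251688827
```

View pics/w2.png

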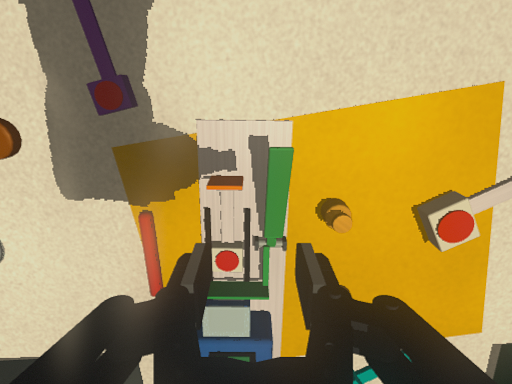

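The wrist picture shows the lane running straight down it. The plate corners are at (197,121) and (293,122), the tail end is at about (281,148), the orange plate's top is at about (225,179), the disc is at (227,261), and weight_a is at (340,218).

```bash
cat >> h.py <<'E'
from scipy.spatial.transform import Rotation as Ro
def wv(s,c):
    T=np.eye(4);w,x,y,z=s["orientation"];T[:3,:3]=Ro.from_quat([x,y,z,w]).as_matrix();T[:3,3]=s["tcp_pos"];return T@c["mount"]
E
python3 - <<'E'
import pickle
from h import *
np.set_printoptions(precision=4,suppress=True)
s,c=pickle.load(open("d1.pkl","rb"));V=wv(s,c)
O=np.array([.5804,-.1149]);t=-.065;E=np.array([[np.cos(t),np.sin(t)],[-np.sin(t),np.cos(t)]])
def p(n,u,v,z):
    w=plane(c,u,v,z,V);print(n,w,"cell",E@(w[:2]-O))
p("L",293,122,.004);p("R",197,121,.004);p("Ledge",282,340,.004)
p("tail l",293,148,.084);p("tail r",268,148,.084);p("disc",227.5,261,.024)
p("plate rear top l",242.5,178,.046);p("plate rear top r",208,178,.046)
p("rail r",208,208,.012);p("rail l",247,209,.012);p("weight",341,218,.046)
hsv=cv2.cvtColor(c["img"],cv2.COLOR_RGB2HSV)
m=cv2.inRange(hsv,(50,120,60),(75,255,255));k,_,st,ce=cv2.connectedComponentsWithStats(m);print(st[1:][st[1:,4]>100])
for v in (150,165,180,195,210,225):
    x=np.where(m[v])[0];print(v,x.min(),x.max())
m=cv2.inRange(hsv,(5,150,80),(14,255,255));k,_,st,ce=cv2.connectedComponentsWithStats(m);print(st[1:][st[1:,4]>50])
E
```

```text
L [ 0.4283 -0.0286  0.004 ] cell [-0.1573  0.0763]
R [ 0.4199 -0.14    0.004 ] cell [-0.1586 -0.0354]
Ledge [ 0.7488 -0.0527  0.004 ] cell [0.164 0.073]
tail l [ 0.4426 -0.0386  0.084 ] cell [-0.1425  0.0672]
tail r [ 0.4411 -0.062   0.084 ] cell [-0.1425  0.0437]
disc [ 0.5959 -0.1191  0.024 ] cell [ 0.0158 -0.0032]
plate rear top l [ 0.4799 -0.0902  0.046 ] cell [-0.1019  0.0181]
plate rear top r [ 0.4774 -0.1279  0.046 ] cell [-0.1019 -0.0197]
rail r [ 0.526  -0.1381  0.012 ] cell [-0.0528 -0.0266]
rail l [ 0.5305 -0.0895  0.012 ] cell [-0.0514  0.0221]
weight [0.5349 0.0187 0.046 ] cell [-0.0541  0.1304]
[[ 263  147   30  139 2180]
 [ 207  296   62    4  147]]
150 270 292
165 269 290
180 268 289
195 267 287
210 266 285
225 265 283
[[  0 123  14  36 299]
 [207 176  36  11 238]
 [437 210  36  33 865]
 [138 213  25  83 979]]
```

{"op": "drive_tool", "data": {"steps": [{"xyz": [5, -4, 10], "turn": 0.01, "gripper": 125}, {"xyz": [0, 0, 25], "turn": 0, "gripper": 125}, {"xyz": [0, 0, 25], "turn": 0, "gripper": 125}, {"xyz": [0, 0, 25], "turn": 0, "gripper": 125}, {"xyz": [0, 0, 25], "turn": 0, "gripper": 125}, {"xyz": [0, 0, 15], "turn": 0, "gripper": 125}, {"xyz": [0, 0, 8], "turn": 0, "gripper": 125}, {"xyz": [0, 0, 8], "turn": 0, "gripper": 125}, {"xyz": [0, 0, 8], "turn": 0, "gripper": 125}, {"xyz": [0, 0, 8], "turn": 0, "gripper": 125}, {"xyz": [0, 0, 8], "turn": 0, "gripper": 125}, {"xyz": [0, 0, 8], "turn": 0, "gripper": 125}]}}

```text
time_s: 3.25
tcp_pos: [0.4628, -0.0794, 0.0581]
orientation: [0.0, 0.037, 0.999, -0.0]
force: [-1.2, 0.4, 1.6]
width: 0.508
finger_force: 0.7
```

Run:
```python
from rig import bot
import cv2,numpy as np
s=bot.observe();print(s["tcp_pos"],s["force"],s["wrist_torque"],s["width"])
a=[cv2.cvtColor(bot.camera(n)["img"],cv2.COLOR_RGB2BGR) for n in("scene","side","wrist")]
x=cv2.resize(a[0][140:260,160:290],(400,370),interpolation=3);y=cv2.resize(a[1][175:285,175:294],(400,370),interpolation=3)
cv2.imwrite("pics/m1.png",np.hstack([x,y]))
```

```text
[ 0.46275347 -0.07943695  0.05809983] [-1.2150734   0.37583403  1.58473609] [ 0.01083027  0.13288688 -0.04377066] 0.5081631045819935
```

View pics/m1.png

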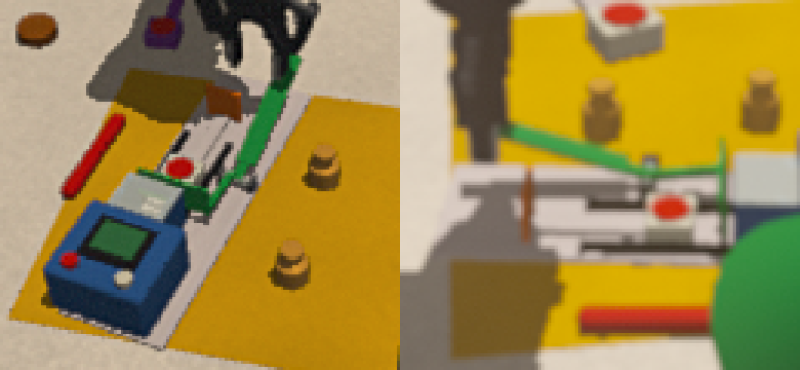

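The crops show one finger just touching the green tail, at (260,90) in the left half. The other finger is about 15 mm behind the orange plate, and the carriage has not moved.

{"op": "drive_tool", "data": {"steps": [{"xyz": [0, 0, 6], "turn": 0, "gripper": 125}, {"xyz": [0, 0, 6], "turn": 0, "gripper": 125}, {"xyz": [0, 0, 6], "turn": 0, "gripper": 125}, {"xyz": [0, 0, 6], "turn": 0, "gripper": 125}, {"xyz": [0, 0, 6], "turn": 0, "gripper": 125}, {"xyz": [0, 0, 4], "turn": 0, "gripper": 125}, {"xyz": [0, 0, 0], "turn": 0, "gripper": 125}, {"xyz": [0, 0, 0], "turn": 0, "gripper": 125}]}}

```text
time_s: 4.07
tcp_pos: [0.4621, -0.0793, 0.024]
orientation: [-0.0, 0.037, 0.999, 0.0]
force: [-1.6, 0.7, 3.1]
width: 0.511
finger_force: 1.1
```

{"op": "drive_tool", "data": {"steps": [{"xyz": [0, 0, 3], "turn": 0, "gripper": 125}, {"xyz": [0, 0, 2], "turn": 0, "gripper": 125}, {"xyz": [0, 0, 2], "turn": 0, "gripper": 125}, {"xyz": [0, 0, 0], "turn": 0, "gripper": 125}, {"xyz": [0, 0, 0], "turn": 0, "gripper": 125}]}}

```text
time_s: 4.48
tcp_pos: [0.4623, -0.0794, 0.0173]
orientation: [-0.0, 0.037, 0.999, -0.0]
force: [-2.0, -0.2, 1.8]
width: 0.512
finger_force: 1.2
```

{"op": "drive_tool", "data": {"steps": [{"xyz": [0, 0, 1.5], "turn": 0, "gripper": 125}, {"xyz": [0, 0, 1.5], "turn": 0, "gripper": 125}, {"xyz": [0, 0, 0], "turn": 0, "gripper": 125}, {"xyz": [0, 0, 0], "turn": 0, "gripper": 125}]}}

```text
time_s: 4.82
tcp_pos: [0.4625, -0.0794, 0.0149]
orientation: [0.0, 0.037, 0.999, 0.0]
force: [-4.6, 0.4, 14.5]
width: 0.507
finger_force: 6.8
```

{"op": "drive_tool", "data": {"steps": [{"xyz": [-3, 0, 0.3], "turn": 0, "gripper": 125}, {"xyz": [-3, 0, 0], "turn": 0, "gripper": 125}, {"xyz": [-3, 0, 0], "turn": 0, "gripper": 125}, {"xyz": [-3, 0, 0], "turn": 0, "gripper": 125}, {"xyz": [-3, 0, 0], "turn": 0, "gripper": 125}, {"xyz": [-3, 0, 0], "turn": 0, "gripper": 125}, {"xyz": [-3, 0, 0], "turn": 0, "gripper": 125}, {"xyz": [-3, 0, 0], "turn": 0, "gripper": 125}]}}

```text
time_s: 5.48
tcp_pos: [0.4834, -0.0808, 0.0145]
orientation: [-0.002, 0.037, 0.999, 0.0]
force: [-14.4, 0.0, 23.9]
width: 0.511
finger_force: 13.0
```

Run:
```python
from rig import bot
import cv2,numpy as np
s=bot.observe();print(s["tcp_pos"],s["force"],s["wrist_torque"],s["width"])
a=[cv2.cvtColor(bot.camera(n)["img"],cv2.COLOR_RGB2BGR) for n in("scene","side")]
x=cv2.resize(a[0][140:260,160:290],(400,370),interpolation=3);y=cv2.resize(a[1][175:285,175:294],(400,370),interpolation=3)
cv2.imwrite("pics/m2.png",np.hstack([x,y]))
```

```text
[ 0.48341263 -0.08077212  0.01450284] [-14.42062696   0.04641056  23.85049841] [0.6438537  2.9327009  0.25747924] 0.5106324143559968
```

View pics/m2.png

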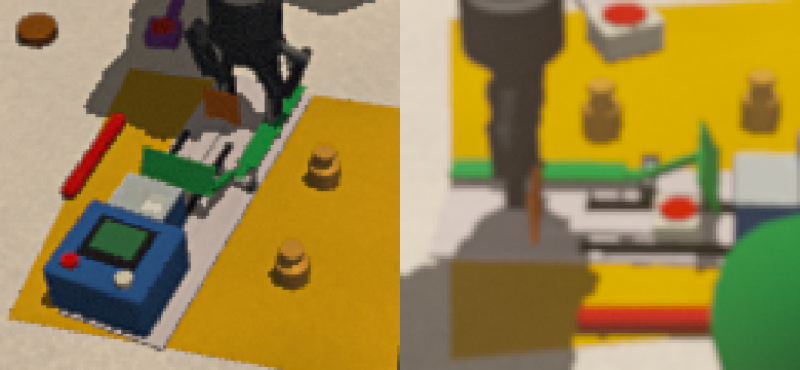

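The flap is fully open and its tail is level. The orange plate is in contact with the pushing finger, and the carriage has moved about 6 mm.

{"op": "drive_tool", "data": {"steps": [{"xyz": [-4, 0, 0], "turn": 0, "gripper": 125}, {"xyz": [-4, 0, 0], "turn": 0, "gripper": 125}, {"xyz": [-4, 0, 0], "turn": 0, "gripper": 125}, {"xyz": [-4, 0, 0], "turn": 0, "gripper": 125}, {"xyz": [-4, 0, 0], "turn": 0, "gripper": 125}, {"xyz": [-4, 0, 0], "turn": 0, "gripper": 125}]}}

```text
time_s: 6.08
tcp_pos: [0.5072, -0.0825, 0.0148]
orientation: [-0.002, 0.037, 0.999, 0.0]
force: [-16.6, 0.4, 28.7]
width: 0.511
finger_force: 15.1
```

{"op": "drive_tool", "data": {"steps": [{"xyz": [-4, 0, 0], "turn": 0, "gripper": 125}, {"xyz": [-4, 0, 0], "turn": 0, "gripper": 125}, {"xyz": [-4, 0, 0], "turn": 0, "gripper": 125}, {"xyz": [-4, 0, 0], "turn": 0, "gripper": 125}, {"xyz": [-4, 0, 0], "turn": 0, "gripper": 125}, {"xyz": [-4, 0, 0], "turn": 0, "gripper": 125}]}}

```text
time_s: 6.58
tcp_pos: [0.5315, -0.0844, 0.0152]
orientation: [-0.002, 0.037, 0.999, 0.0]
force: [-14.7, 0.7, 30.2]
width: 0.514
finger_force: 16.7
```

{"op": "drive_tool", "data": {"steps": [{"xyz": [-2, 0, 0], "turn": 0, "gripper": 125}, {"xyz": [-2, 0, 0], "turn": 0, "gripper": 125}, {"xyz": [-2, 0, 0], "turn": 0, "gripper": 125}, {"xyz": [-2, 0, 0], "turn": 0, "gripper": 125}, {"xyz": [-2, 0, 0], "turn": 0, "gripper": 125}, {"xyz": [0, 0, 0], "turn": 0, "gripper": 125}]}}

```text
time_s: 7.08
tcp_pos: [0.5391, -0.0849, 0.0154]
orientation: [-0.004, 0.037, 0.999, 0.0]
force: [-13.9, 0.2, 27.0]
width: 0.511
finger_force: 14.0
```

Run:
```python
from rig import bot
import cv2,numpy as np
s=bot.observe();print(s["tcp_pos"],s["force"],s["wrist_torque"],s["width"])
a=[cv2.cvtColor(bot.camera(n)["img"],cv2.COLOR_RGB2BGR) for n in("scene","side")]
x=cv2.resize(a[0][140:260,160:290],(400,370),interpolation=3);y=cv2.resize(a[1][175:285,175:294],(400,370),interpolation=3)
cv2.imwrite("pics/m3.png",np.hstack([x,y]))
```

```text
[ 0.53910645 -0.08491785  0.01543133] [-13.87832968   0.17158538  26.95530682] [0.86023966 3.32470549 0.43096287] 0.5109241344419528
```

View pics/m3.png

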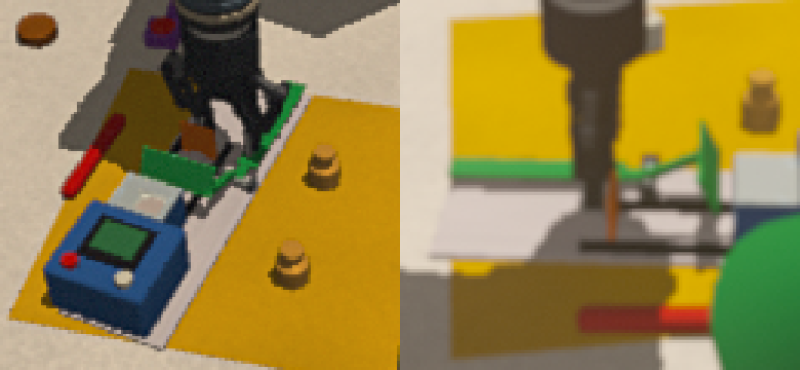

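The last crops show the flap still open, the block hidden under it, and the plate near home at (612,205). I'll continue gently until the force rises.

{"op": "drive_tool", "data": {"steps": [{"xyz": [-2, 0, 0], "turn": 0, "gripper": 125}, {"xyz": [-2, 0, 0], "turn": 0, "gripper": 125}, {"xyz": [-1, 0, 0], "turn": 0, "gripper": 125}, {"xyz": [0, 0, 0], "turn": 0, "gripper": 125}]}}

```text
time_s: 7.52
tcp_pos: [0.5413, -0.085, 0.015]
orientation: [-0.006, 0.037, 0.999, 0.001]
force: [-35.0, 0.5, 45.4]
width: 0.512
finger_force: 23.3
```

Run:
```python
from rig import bot
import pickle
from h import *
np.set_printoptions(precision=4,suppress=True)
d0=pickle.load(open("d0.pkl","rb"))[1]
O=np.array([.5804,-.1149]);t=-.07;E=np.array([[np.cos(t),np.sin(t)],[-np.sin(t),np.cos(t)]])
for n,box in(("scene",(150,205,220,250)),("side",(215,255,200,262))):
    c1=bot.camera(n);a,b,l,r=box
    for c in(d0[n],c1):
        h=cv2.cvtColor(c["img"],cv2.COLOR_RGB2HSV)[a:b,l:r]
        m=cv2.inRange(h,(5,120,60),(16,255,255));k,_,st,ce=cv2.connectedComponentsWithStats(m)
        for i in range(1,k):
            if st[i,4]>15:
                u=ce[i]+[l,a];print(n,st[i]+[l,a,0,0,0],u,E@(plane(c,*u,.03)[:2]-O))
    cv2.imwrite(f"pics/z_{n}.png",cv2.cvtColor(c1["img"],cv2.COLOR_RGB2BGR))
    pickle.dump(c1,open(f"d3_{n}.pkl","wb"))
print(bot.observe()["tcp_pos"],bot.observe()["force"])
```

```text
scene [227 167  11  12  91] [232.3297 172.3626] [-0.089  -0.0018]
scene [220 180  10  12  93] [224.5054 185.4624] [-0.024   0.0007]
side [210 225   5  20  44] [212.2273 233.4318] [-0.0915 -0.0012]
side [250 233  11   7  39] [254.9231 236.0256] [ 0.0142 -0.008 ]
side [236 225   5  23  63] [237.8095 235.6825] [-0.0278 -0.0081]
[ 0.5413 -0.085   0.015 ] [-34.4529   1.2046  44.7125]
```

Run:
```python
from rig import bot
import numpy as np
s=bot.observe();print(s["force"],s["wrist_torque"],s["tcp_pos"],s["orientation"])
import cv2
a=cv2.imread("pics/z_scene.png")[155:235,180:270];b=cv2.imread("pics/z_side.png")[205:255,190:300]
cv2.imwrite("pics/z.png",np.vstack([cv2.resize(a,(420,373),interpolation=3),cv2.resize(b,(420,191),interpolation=3)]))
```

```text
[-34.45290278   1.20455388  44.71252347] [1.36196451 7.06717745 0.82986933] [ 0.54126716 -0.08495394  0.01501902] [-6.11013187e-03  3.70669657e-02  9.99293955e-01  5.46296961e-04]
```

View pics/z.png

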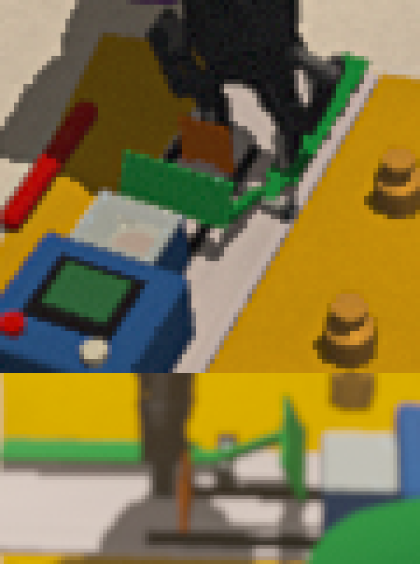

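The crop shows the tail-side finger at the tail's root and the plate near home. The wrist moment puts nearly all the resistance on the tail-side finger, not the plate. I'll turn about the tool axis so that the pushing finger leads and the other backs off.

{"op": "drive_tool", "data": {"steps": [{"xyz": [0, 0, 0], "turn": -0.03, "gripper": 125}, {"xyz": [0, 0, 0], "turn": -0.03, "gripper": 125}, {"xyz": [0, 0, 0], "turn": -0.03, "gripper": 125}, {"xyz": [0, 0, 0], "turn": 0, "gripper": 125}]}}

```text
time_s: 7.95
tcp_pos: [0.5442, -0.0856, 0.0154]
orientation: [-0.003, -0.007, 1.0, 0.0]
force: [-24.5, 0.9, 37.2]
width: 0.512
finger_force: 30.7
```

```bash
cat > chk.py <<'E'
from rig import bot
from h import *
np.set_printoptions(precision=4,suppress=True)
s=bot.observe();print(s["force"],s["wrist_torque"],s["tcp_pos"],s["orientation"],s["time_s"])
O=np.array([.5804,-.1149]);t=-.07;E=np.array([[np.cos(t),np.sin(t)],[-np.sin(t),np.cos(t)]])
c=bot.camera("scene");h=cv2.cvtColor(c["img"],cv2.COLOR_RGB2HSV)[170:215,205:250]
m=cv2.inRange(h,(5,120,60),(16,255,255));k,_,st,ce=cv2.connectedComponentsWithStats(m)
for i in range(1,k):
    if st[i,4]>15:u=ce[i]+[205,170];print(st[i],u,E@(plane(c,*u,.03)[:2]-O))
E
python3 chk.py
```

```text
[-24.5408   0.8818  37.1794] [ 0.7668  4.7395 -1.0616] [ 0.5442 -0.0856  0.0154] [-0.0035 -0.0074  1.      0.0003] 7.95
[ 13  11  12  12 108] [223.3611 186.3426] [-0.019 -0.001]
```

The moment has reversed: the plate now takes about 30 N after 5 mm more travel, so the carriage is at the back stop. I'll back off and then lift slowly.

{"op": "drive_tool", "data": {"steps": [{"xyz": [0, 0, 0], "turn": 0, "gripper": 125}, {"xyz": [3, 0, 0], "turn": 0, "gripper": 125}, {"xyz": [3, 0, 0], "turn": 0, "gripper": 125}, {"xyz": [4, 0, 0], "turn": 0, "gripper": 125}, {"xyz": [0, 0, 0], "turn": 0, "gripper": 125}]}}

```text
time_s: 8.42
tcp_pos: [0.5419, -0.0861, 0.0159]
orientation: [0.003, -0.008, 1.0, -0.0]
force: [2.8, 1.5, 11.1]
width: 0.508
finger_force: 6.1
```

```bash
python3 chk.py
```

```text
[ 2.8382  1.5201 11.081 ] [ 0.5098 -0.4668 -0.0225] [ 0.5419 -0.0861  0.0159] [ 0.0032 -0.0076  1.     -0.    ] 8.4167
[ 12  10  13  13 106] [223.0755 186.217 ] [-0.0192 -0.0021]
```

{"op": "drive_tool", "data": {"steps": [{"xyz": [3, 0, 0], "turn": 0, "gripper": 125}, {"xyz": [3, 0, 0], "turn": 0, "gripper": 125}, {"xyz": [0, 0, 0], "turn": 0, "gripper": 125}, {"xyz": [0, 0, -3], "turn": 0, "gripper": 125}, {"xyz": [0, 0, -4], "turn": 0, "gripper": 125}, {"xyz": [0, 0, -4], "turn": 0, "gripper": 125}, {"xyz": [0, 0, -4], "turn": 0, "gripper": 125}, {"xyz": [0, 0, -4], "turn": 0, "gripper": 125}, {"xyz": [0, 0, -4], "turn": 0, "gripper": 125}, {"xyz": [0, 0, -4], "turn": 0, "gripper": 125}, {"xyz": [0, 0, -6], "turn": 0, "gripper": 125}, {"xyz": [0, 0, -8], "turn": 0, "gripper": 125}]}}

```text
time_s: 9.47
tcp_pos: [0.5317, -0.0859, 0.0547]
orientation: [-0.001, -0.008, 1.0, 0.0]
force: [-0.1, 0.3, -0.4]
width: 0.512
finger_force: 0.0
```

{"op": "drive_tool", "data": {"steps": [{"xyz": [3, 0, -20], "turn": 0, "gripper": 125}, {"xyz": [5, 0, -20], "turn": 0, "gripper": 125}, {"xyz": [5, 0, -20], "turn": 0, "gripper": 125}, {"xyz": [5, 0, -20], "turn": 0, "gripper": 125}, {"xyz": [10, 0, -20], "turn": 0, "gripper": 125}, {"xyz": [20, 0, -20], "turn": 0, "gripper": 125}, {"xyz": [20, 0, -20], "turn": 0, "gripper": 125}, {"xyz": [0, 0, 0], "turn": 0, "gripper": 125}]}}

```text
time_s: 10.13
tcp_pos: [0.4628, -0.0871, 0.1986]
orientation: [0.001, -0.007, 1.0, -0.0]
force: [1.1, -0.3, -0.1]
width: 0.508
finger_force: 0.0
```

```bash
python3 chk.py
python3 - <<'E'
from rig import bot
from h import *
import pickle
d0=pickle.load(open("d0.pkl","rb"))[1]
def grn(c,b):
    y0,y1,x0,x1=b;h=cv2.cvtColor(c["img"],cv2.COLOR_RGB2HSV)[y0:y1,x0:x1]
    m=cv2.inRange(h,(50,120,60),(75,255,255));k,_,st,ce=cv2.connectedComponentsWithStats(m)
    return [(r.tolist()) for r in st[1:] if r[4]>30]
for n,b in(("scene",(145,215,205,265)),("side",(190,240,185,275))):
    c=bot.camera(n);print(n,grn(d0[n],b),grn(c,b))
    df=cv2.absdiff(c["img"],d0[n]["img"]).max(2)>60
E
```

```text
[ 1.0943 -0.2636 -0.065 ] [-0.0149 -0.0234  0.0046] [ 0.4628 -0.0871  0.1986] [ 0.0008 -0.0075  1.     -0.0003] 10.1333
[13 11 12 12 96] [223.25   186.0417] [-0.0201 -0.0019]
scene [[15, 10, 37, 54, 308]] [[15, 10, 37, 55, 311]]
side [[10, 13, 77, 25, 221]] [[10, 13, 77, 25, 217]]
```

Run:
```python
from rig import bot
from h import *
import pickle
O=np.array([.5804,-.1149]);t=-.07;E=np.array([[np.cos(t),np.sin(t)],[-np.sin(t),np.cos(t)]])
s1,c1=pickle.load(open("d1.pkl","rb"));s2=bot.observe();c2=bot.camera("wrist")
for s,c in((s1,c1),(s2,c2)):
    V=wv(s,c);h=cv2.cvtColor(c["img"],cv2.COLOR_RGB2HSV)
    for nm,lo,hi,z,(l,r) in(("orange",(5,130,60),(16,255,255),.046,(195,265)),("green",(50,120,60),(75,255,255),.084,(195,330))):
        m=cv2.inRange(h,lo,hi);m[:,:l]=0;m[:,r:]=0;k,_,st,ce=cv2.connectedComponentsWithStats(m)
        for i in range(1,k):
            if st[i,4]>60:
                x,y,w,hh,_=st[i];yy=y+hh-1 if nm=="orange" else y
                print(nm,st[i],E@(plane(c,ce[i][0],yy,z,V)[:2]-O))
```

```text
orange [206 176  37  14 479] [-0.08920715 -0.00178988]
green [ 263  147   30  139 2180] [-0.14367284  0.05033628]
green [207 296  62   4 147] [0.02352325 0.01012517]
orange [210 238  35  25 745] [-0.01887065 -0.0006786 ]
green [ 267  161   45  104 2317] [-0.14322705  0.04586459]
green [260 264  11  43 252] [-0.04347843  0.03686633]
green [203 315  64   7 178] [0.01759052 0.00928092]
```

```bash
python3 -c "
from rig import bot
print(bot.close_job())"
```

```text
the job is handed in; nothing more can be done
None
```

I handed the job in after about 10 s of robot time: by my camera and force readings the carriage is home against the back stop, the flap is shut behind it and the fingers are clear, though the judge returned no verdict and I didn't re-measure the other objects at the end.

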